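# Hang the grow lamp on its two pins

## Robot

A 6-joint arm with a two-finger parallel gripper is mounted at the origin on the work surface. World frame = base frame: x ahead of the robot, y to its left, z up, the work surface at z = 0. Lengths are in m, angles in rad, forces in N, time in s.
With the tool pointing down it reaches from about 0.35 to 0.775 m from the base axis. Payload 5.5 kg.
Tool frame: the origin (TCP) lies midway between the tips of the shut fingers; the grasp point (between the pads) lies 19 mm behind it; z points along the fingers, y is the line along which they close (so a half turn about z gives the same grasp; the last joint's range is limited). The gripper opens to 85 mm and grips with 20 to 120 N. Pads are 22 mm wide; open, the fingers measure 114 mm over their backs; the gripper's body (76 mm by 85 mm) begins 54 mm behind the grasp point. The pads swing forward as they close: fully open they stand 13 mm farther back than shut.
Start: joints at [1.176, 0.313, 0.046, 1.304, 0, 1.431], TCP at [0.145, 0.556, 0.231] pointing down, gripper open.
Joint ranges: [-2.76, 2.76], [-0.86, 1.69], [-1.03, 1.26], [-2.2, 2.34], [-1.47, 1.5], [-3.14, 3.14]. Speed limits (rad/s): [2.57, 2.57, 3.14, 3.14, 3.14, 3.14].

## Interface

Orientations are given as a unit quaternion [w, x, y, z].
In Python, from workcell import telemetry, imaging, env gives the robot as it stands. The module is installed in compiled form; this text tells all that it offers.
- The arm moves only by the tool step_arm, never from a script. Its argument "moves" is a list of rows, each a list of 3 entries, a list of its own where there are three numbers: the shift along the tool's x, y, z in mm, then the turn, a rotation vector about the tool's x, y, z in rad, then the finger opening in mm, from 0 to 85.4. A call has 1 to 8 rows; each row is the pose to reach, as a shift and turn from the pose commanded when the call began, along the tool's axes at that moment; what a row does not reach only later rows make up. A row lasts 1/12 s, in which the tool goes at most 41.7 mm and 7.16 degrees, less where a joint would pass 70% of its speed; a pose out of reach is approached as far as the arm can. A call with a gripper value outside its range is refused whole. The fingers move at their own pace and stop on an object; "grip_force" is the grip in N (left out, the last holds). Time passes only in rows, so rows that repeat a pose let the fingers close. It gives the time, the measured TCP pose, the force, the opening and the grip force at its end, in the units of the state.
- telemetry.get_state(): the state, without advancing time (a new reading comes with each control period).
- imaging.read_camera(name): name is "scene" or "top" or "wrist"; returns the picture (480x640x3 uint8, red, green, blue); there is no depth.
- imaging.camera_params(name): a dict with "camera_matrix" (3x3 intrinsics, pixels), "pose" (4x4, takes a point from camera to world coordinates). Camera axes: x right, y up, looking along -z (the intrinsics and any distortion apply to the point x, -y, -z); pixel columns grow to the right and rows downward; lengths in m; the calibration is good to about 2 mm. A picture is of the moment at which its call begins: read the wrist's pose just before it. camera_params takes no time and is no camera call; for the wrist camera it gives the pose at the moment of the call.
- env.hand_in(): hands the job in; it is judged then, once.
The state is a dict: "clock": time; "joint_pos": joint angles; "qvel": joint speeds; "tau": joint torques, N m; "tcp_pos": TCP position; "orientation": TCP orientation; "wrist_force": force on the tool from outside, world axes, zero at the start; "ft_torque": the same for the moment, N m; "finger_gap": finger opening in m; "grip_force": force on a finger pad.
Only numpy, scipy, OpenCV 4.12 (cv2) and the standard library are available. Lean on these libraries where they do the work, as an engineer would, in place of code of your own. Each camera call takes 0.05 s, during which the arm holds its last target. There are 200 camera calls.

## Task

Pick up the small grow lamp from the bench and hang it level over the potted seedling, both of its end holes on the two upright pins of the lamp stand and its tabs fully down on the collars, then let go. The pin frame is clamped somewhere along a slot in the stand, so feel for the pins and set the lamp on gently, without forcing it (stay under 20 N against the stand). Leave the pots and the flask where they stand.

Things in the scene. Friction and masses are not known exactly. Their poses are not given: they have to be found in the camera images.
- lamp: cordless grow lamp: aluminium bar 40 mm wide (x), 110 mm long (y), 40 mm high, black end bands, cooling fins on top, a dark flat tab with a hole going out from each end along y. Origin: centre of its underside, z up. 0.25-0.5 kg, balanced; the two ends are alike, so it may hang either way round. Grasp across its 40 mm width at the middle; it bears a firm grip (100 N)
- lamp_hole0 (a point): centre of the underside of a tab's round hole, 11 mm across, 105 mm from the lamp's centre (210 mm between holes), 12 mm above the lamp's underside; the steel tab is 30 mm wide, 6 mm thick and ends 122 mm from the lamp's centre. This is the hole at the lamp's -y
- lamp_hole1 (a point): centre of the underside of a tab's round hole, 11 mm across, 105 mm from the lamp's centre (210 mm between holes), 12 mm above the lamp's underside; the steel tab is 30 mm wide, 6 mm thick and ends 122 mm from the lamp's centre. This is the hole at the lamp's +y
- stand: foot of the lamp stand: fixed black slab 150 (x) x 290 (y) x 12 mm; origin: centre of its underside on the bench, z up. A rigid U-shaped steel frame with two posts 210 mm apart along y, at x = 0, is clamped on it. Frame and foot agree in x and yaw, but the frame's middle lies anywhere up to 20 mm either side of the foot's centre along y, differently each time and not measured
- pin_mid (a point): point on the foot's axis at the height of the pin tips, 192 mm above the bench, midway between the pins if the frame were centred (fixed to the foot: it does not tell the frame's offset along y). Each post has a black collar, 28 mm across, top 170 mm above the bench, and in it an upright steel pin, 8 mm across, 22 mm long, its tip chamfered to 6 mm. The clamped frame does not move in use
- home (a point): where the lamp's origin is when hung home if the frame were centred: on the foot's axis, 158 mm above the bench (tabs on the collars). The true place lies up to 20 mm from it along the foot's y. With the tabs resting on the pin tips the lamp's origin is 180 mm above the bench
- pot_under: a black plastic plant pot of soil with a seedling and a blank white tag, 74 mm across, 70 mm high, about 105 mm high with the plant, 0.3 kg; origin at the centre of its underside, z up; not to be disturbed; on the foot between the posts, below where the lamp hangs
- pot_side: a black plastic plant pot of soil with a seedling and a blank white tag, 74 mm across, 70 mm high, about 105 mm high with the plant, 0.3 kg; origin at the centre of its underside, z up; not to be disturbed; on the bench beside the stand
- flask: conical glass flask, narrow neck, 76 mm across, 113 mm high, 0.22 kg; origin at the centre of its underside, z up; on the bench on the side of the stand where the lamp is not; not to be disturbed
Not all that is in view belongs to the job. Of the things like the lamp, leave any that is purple or turquoise; of the rest the larger one is meant.

How it is judged:
On the way, in this order (a step that is already met when the one before it is completed fails the run):
1. the lamp is lifted clear, higher than the pins (height (world z) of lamp above 0.175 m), for 0.1 s.
2. the lamp is home on both pins: level, in line with the stand, tabs down on the collars (z of lamp in the frame of stand between 0.1545 and 0.1615 m and angle between lamp's own z axis and vertical below 0.04 rad and x of lamp in the frame of stand between -0.008 and 0.008 m and y of lamp in the frame of stand between -0.026 and 0.026 m and angle between the y axis of lamp and the y axis of stand, either way round below 0.06 rad and contact force between lamp and stand above 0.5 N), for 0.2 s.
At the end, for the whole second after the job is handed in: The lamp hangs released and at rest on the stand: origin 154.5-161.5 mm above the stand's underside, within 8 mm of the foot's centre in x and 26 mm in y (foot axes), tilt under 0.04 rad, in line with the stand within 0.06 rad either way round, its weight on the stand (all of step 2 and linear speed of lamp below 0.02 m/s and contact force between lamp and the fingers below 0.1 N); the robot touches nothing.
It fails at once if the lamp is forced against the stand with more than 20 N (contact force between lamp and stand above 20 N).
It fails at once if the pot on the stand is pushed more than 20 mm from its place or tipped over (distance of pot_under from where it was at the start of the episode above 0.02 m or angle between pot_under's own z axis and vertical above 0.3 rad).
It fails at once if the pot on the bench is pushed more than 20 mm from its place or tipped over (distance of pot_side from where it was at the start of the episode above 0.02 m or angle between pot_side's own z axis and vertical above 0.3 rad).
It fails at once if the flask is pushed more than 20 mm from its place or tipped over (distance of flask from where it was at the start of the episode above 0.02 m or angle between flask's own z axis and vertical above 0.3 rad).
It also fails if it takes over 72 s, if anything falls off the work surface, if the arm or the gripper's body presses on something with over 40 N, if the wrist force passes 120 N, or if a joint passes its speed limit or range.

## Working session

There is one attempt and no reset: what is moved stays moved. The work goes in short steps, Python scripts to look and compute and a tool call to move; the robot and the scene stay as the last step left them, time stands still between calls to the robot, and variables do not carry over. Pictures are saved under pics/ and viewed, at most 10 in all, crops included, and the job is handed in when it is done.

Besides the shell and the picture viewer there is one more tool, called after "Emit:" by a JSON object that holds its "fn" and its "kwargs", one argument or row to a line. step_arm: Moves the arm, as the interface text tells. Its arguments: {"type":"object","properties":{"moves":{"type":"array"},"grip_force":{"type":"number"}},"required":["moves"]}

```bash
mkdir -p pics; cat > h.py <<'E'
import numpy as np, cv2
from workcell import telemetry, imaging, env
def cam(n):
    p=imaging.camera_params(n); im=imaging.read_camera(n); return p,im
def save(n,im): cv2.imwrite('pics/'+n,im[:,:,::-1])
def ray(p,u,v):
    K=np.array(p['camera_matrix']);T=np.array(p['pose']);d=np.linalg.inv(K)@[u,v,1]
    return T[:3,3],T[:3,:3]@np.array([d[0],-d[1],-d[2]])
def onz(p,u,v,z):
    o,d=ray(p,u,v);return o+d*(z-o[2])/d[2]
def proj(p,X):
    T=np.array(p['pose']);c=T[:3,:3].T@(np.array(X)-T[:3,3]);q=np.array(p['camera_matrix'])@[c[0],-c[1],-c[2]];return q[:2]/q[2]
E
python3 - <<'E'
from h import *
import pickle
D={}
for n in('top','scene'):
    p,im=cam(n);D[n]=(p,im);save(n+'0.png',im);print(n,{k:np.round(v,4).tolist() if not isinstance(v,str) else v for k,v in p.items()})
pickle.dump(D,open('d0.pkl','wb'))
print(telemetry.get_state())
E
```

```text
top {'camera_matrix': [[565.685, 0.0, 315.6512], [0.0, 565.685, 236.6135], [0.0, 0.0, 1.0]], 'pose': [[0.029, 0.9991, -0.0317, 0.4272], [-0.9995, 0.0286, -0.0111, 0.0275], [-0.0101, 0.032, 0.9994, 1.5092], [0.0, 0.0, 0.0, 1.0]]}
scene {'camera_matrix': [[499.8439, 0.0, 323.508], [0.0, 499.8439, 238.2489], [0.0, 0.0, 1.0]], 'pose': [[0.4716, -0.5035, 0.7239, 1.5471], [0.8815, 0.2471, -0.4024, -0.5652], [0.0238, 0.8279, 0.5604, 0.9583], [0.0, 0.0, 0.0, 1.0]]}
{'clock': 0.1, 'joint_pos': array([ 1.17641489e+00,  3.13886526e-01,  4.51515368e-02,  1.30362415e+00,
       -2.49124904e-05,  1.43118406e+00]), 'qvel': array([0.00088115, 0.00028115, 0.00305293, 0.00140248, 0.00067041,
       0.00095712]), 'tau': array([ 3.51764444e-03, -4.81724989e+01,  2.99245459e+01,  1.27591172e-02,
       -5.27369048e-05,  1.26639350e-05]), 'tcp_pos': array([0.14476633, 0.55602578, 0.23054422]), 'orientation': array([-1.94148183e-04,  1.27040312e-01,  9.91897247e-01, -7.57005743e-04]), 'wrist_force': array([-0.31029612,  0.56119916, -0.22164236]), 'ft_torque': array([-0.01117465, -0.01721455, -0.0258394 ]), 'grip_force': 0.0, 'finger_gap': 0.08556701961003915}
```

View pics/top0.png

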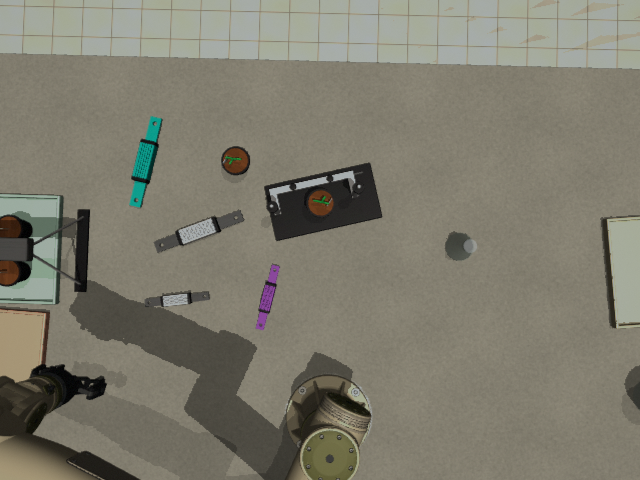

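View pics/scene0.png

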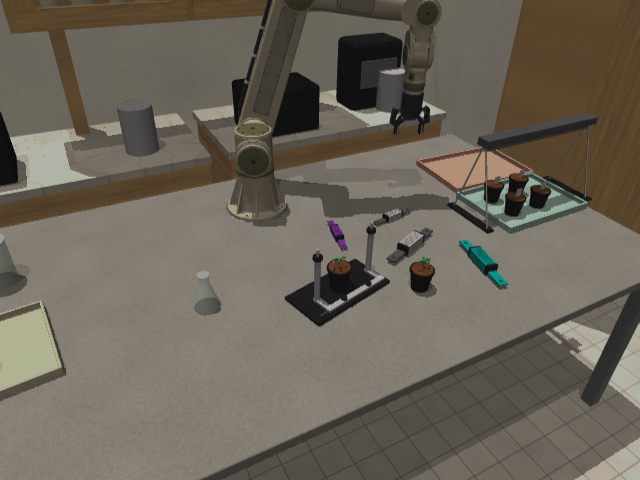

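Candidates for the lamp in the top view are turquoise (146,162), purple (268,297), large silver (199,231) and small silver (178,299). Turquoise and purple are excluded, and the larger of the two silver ones fits. The stand foot is at about (323,202), its collars are near (272,207) and (359,187), pot_side is at (235,160), and the flask is at (461,246).

```bash
python3 - <<'E'
from h import *
import pickle
D=pickle.load(open('d0.pkl','rb'));p,im=D['top']
c=cv2.resize(im[140:320,120:400],None,fx=2.8,fy=2.8,interpolation=cv2.INTER_CUBIC);save('crop.png',c)
# lamp ends by hand pixels -> z=0.018
for n,a,b,z in(('lamp',(158,246),(240,215),.018),('small',(149,302),(207,295),.018),('collars',(272,207),(359,187),.18)):
    A=onz(p,*a,z);B=onz(p,*b,z);d=B-A;print(n,A.round(4),B.round(4),'mid',((A+B)/2).round(4),'len',np.linalg.norm(d).round(4),'yaw',np.arctan2(d[1],d[0]).round(3))
# foot mask
g=im.max(2);m=(g<45).astype(np.uint8);m[:, :250]=0;m[:,400:]=0;m[:150]=0;m[260:]=0
cs=max(cv2.findContours(cv2.morphologyEx(m,cv2.MORPH_CLOSE,np.ones((7,7))),0,2)[0],key=cv2.contourArea)
box=cv2.boxPoints(cv2.minAreaRect(cs));P=np.array([onz(p,*q,.012) for q in box]);print(box,P.round(4),P.mean(0).round(4),np.linalg.norm(P[1]-P[0]),np.linalg.norm(P[2]-P[1]))
print('pot',onz(p,235,160,.07),'flask',onz(p,461,246,.06))
# wrist cam pose rel TCP
w=imaging.camera_params('wrist');print(np.round(w['pose'],3),np.round(w['camera_matrix'],1))
E
```

```text
lamp [0.4377 0.4599 0.018 ] [0.5259 0.2457 0.018 ] mid [0.4818 0.3528 0.018 ] len 0.2317 yaw -1.18
small [0.2895 0.4781 0.018 ] [0.3124 0.3257 0.018 ] mid [0.301  0.4019 0.018 ] len 0.1542 yaw -1.421
collars [0.5362 0.1471 0.18  ] [ 0.5891 -0.0564  0.18  ] mid [0.5626 0.0453 0.18  ] len 0.2103 yaw -1.316
[[262.192   186.52417]
 [369.4858  162.50317]
 [381.6061  216.64044]
 [274.3123  240.66144]] [[ 0.6037  0.19    0.012 ]
 [ 0.6756 -0.0932  0.012 ]
 [ 0.5325 -0.1289  0.012 ]
 [ 0.4608  0.1533  0.012 ]] [0.5682 0.0303 0.012 ] 0.2921711940200596 0.14751679697878575
pot [0.66305095 0.25557911 0.07      ] flask [ 0.45976521 -0.32838444  0.06      ]
[[ 0.253 -0.915 -0.315  0.063]
 [ 0.968  0.238  0.084  0.578]
 [-0.002 -0.326  0.945  0.373]
 [ 0.     0.     0.     1.   ]] [[391.9   0.  320. ]
 [  0.  391.9 241.5]
 [  0.    0.    1. ]]
```

View pics/crop.png

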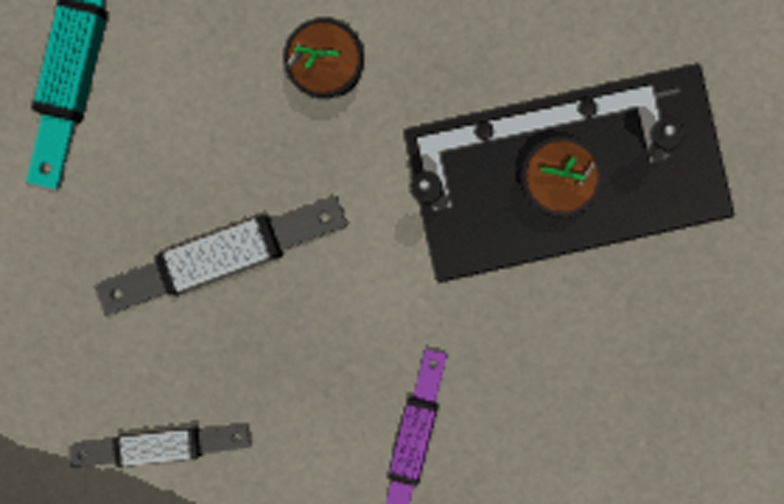

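The crop confirms it: the large silver lamp (holes at top-view pixels (162,245) and (236,217)) is about 1.5 times as long as the small silver one. I'll move over it next.

```bash
cat >> h.py <<'E'
from scipy.spatial.transform import Rotation as R
def togo(xyz,yh):
    """shift (mm, tool axes) and turn (tool z) to bring the TCP to xyz with tool y heading yh (mod pi), tool down"""
    s=telemetry.get_state();q=s['orientation'];r=R.from_quat([q[1],q[2],q[3],q[0]]);M=r.as_matrix()
    h=np.arctan2(M[1,1],M[0,1]);dh=(yh-h+np.pi/2)%np.pi-np.pi/2
    y=np.array([np.cos(h+dh),np.sin(h+dh),0]);z=np.array([0,0,-1.]);T=np.c_[np.cross(y,z),y,z]
    print('t',s['clock'],'tcp',s['tcp_pos'].round(4),'shift',(M.T@(np.array(xyz)-s['tcp_pos'])*1000).round(1),'turn',R.from_matrix(M.T@T).as_rotvec().round(4),'F',s['wrist_force'].round(1))
E
python3 - <<'E'
from h import *
import pickle
D=pickle.load(open('d0.pkl','rb'));p,im=D['top']
A=onz(p,161.8,245,.018);B=onz(p,236,217,.018);C=onz(p,197.9,231,.04);d=A-B
print(A,B,(A+B)/2,C,np.linalg.norm(d),np.arctan2(d[1],d[0])-np.pi/2)
A=onz(p,271.8,206.1,.192);B=onz(p,359.3,186.8,.192);d=A-B;print('pins',A,B,(A+B)/2,np.linalg.norm(d),np.arctan2(d[1],d[0])-np.pi/2)
togo([.4815,.353,.20],.385)
E
```

```text
[0.44061153 0.44997405 0.018     ] [0.52027197 0.25609022 0.018     ] [0.48044175 0.35303213 0.018     ] [0.4795762  0.35085164 0.04      ] 0.20961088752074744 0.38983909281576334
pins [0.53726383 0.14656867 0.192     ] [ 0.58814589 -0.05637331  0.192     ] [0.56270486 0.04509768 0.192     ] 0.20922339978508478 0.24565823828002364
t 0.1 tcp [0.1448 0.556  0.2305] shift [-377.  -111.6   30.6] turn [-1.50e-03  5.00e-04  9.31e-01] F [-0.3  0.6 -0.2]
```

Emit:
{"fn": "step_arm", "kwargs": {
  "moves": [
    [[-378,-112,30],[0,0,0.93],85],
    [[-378,-112,30],[0,0,0.93],85],
    [[-378,-112,30],[0,0,0.93],85],
    [[-378,-112,30],[0,0,0.93],85],
    [[-378,-112,30],[0,0,0.93],85],
    [[-378,-112,30],[0,0,0.93],85],
    [[-378,-112,30],[0,0,0.93],85],
    [[-378,-112,30],[0,0,0.93],85]
  ]
}}

```text
clock: 0.77
tcp_pos: [0.4308, 0.3833, 0.2055]
orientation: [-0.0, 0.561, 0.828, -0.0]
wrist_force: [1.1, 0.6, 0.8]
finger_gap: 0.0848
grip_force: 0.0
```

```bash
python3 -c "
from h import *
togo([.4805,.3525,.20],.389)"
```

```text
t 0.7667 tcp [0.4308 0.3833 0.2055] shift [-47.   34.7   5.5] turn [-0.0006 -0.     -0.0087] F [1.1 0.6 0.8]
```

Emit:
{"fn": "step_arm", "kwargs": {
  "moves": [
    [[0,0,0],[0,0,0],85],
    [[0,0,0],[0,0,0],85],
    [[0,0,0],[0,0,0],85]
  ]
}}

```text
clock: 1.02
tcp_pos: [0.4292, 0.3844, 0.2055]
orientation: [-0.0, 0.559, 0.829, -0.001]
wrist_force: [-0.0, 1.1, 0.8]
finger_gap: 0.0847
grip_force: 0.0
```

```bash
python3 - <<'E'
from h import *
togo([.4805,.3525,.20],.389)
p,im=cam('wrist');save('w1.png',im)
for P in([.4406,.45,.018],[.5203,.2561,.018],[.48,.352,.04]):print(proj(p,P))
E
```

```text
t 1.0167 tcp [0.4292 0.3844 0.2055] shift [-48.8  35.5   5.4] turn [-0.0015 -0.0002 -0.0035] F [-0.   1.1  0.8]
[363.24660456 142.70986465]
[356.69010848 359.16707148]
[361.09493349 271.8432226 ]
```

View pics/w1.png

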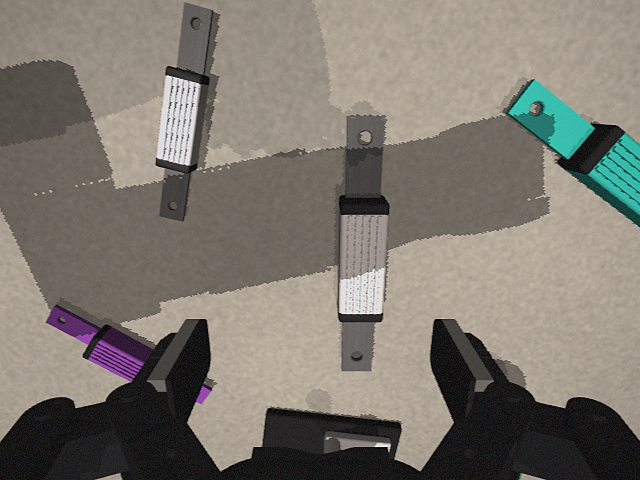

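The wrist view shows the large silver lamp in the middle, with its holes at (365,137) and (357,356), close to the projections of (363,143) and (357,359). The small silver lamp is at (182,115), purple at (120,350), turquoise at (590,150).

```bash
python3 - <<'E'
from h import *
p=imaging.camera_params('wrist')
A=onz(p,365,137,.018);B=onz(p,357,356,.018);d=A-B;m=(A+B)/2;h=np.arctan2(d[1],d[0])-np.pi/2
print(A,B,m,np.linalg.norm(d),h)
togo([m[0],m[1],.009],h)
E
```

```text
[0.43952623 0.45530195 0.018     ] [0.51888095 0.26017705 0.018     ] [0.47920359 0.3577395  0.018     ] 0.2106440108720248 0.38625754157379455
t 1.0667 tcp [0.4287 0.3849 0.2057] shift [-44.3  36.7 196.7] turn [-0.0011 -0.0002  0.0006] F [-0.4  1.  -0.8]
```

Emit:
{"fn": "step_arm", "kwargs": {
  "moves": [
    [[-44,37,10],[0,0,0],85],
    [[-44,37,40],[0,0,0],85],
    [[-44,37,80],[0,0,0],85],
    [[-44,37,120],[0,0,0],85],
    [[-44,37,155],[0,0,0],85],
    [[-44,37,170],[0,0,0],85],
    [[-44,37,170],[0,0,0],85],
    [[-44,37,170],[0,0,0],85]
  ]
}}

```text
clock: 1.73
tcp_pos: [0.4786, 0.3588, 0.0356]
orientation: [-0.001, 0.557, 0.83, -0.001]
wrist_force: [0.3, -0.3, 1.0]
finger_gap: 0.0849
grip_force: 0.0
```

```bash
python3 -c "
from h import *
togo([.4792,.3565,.009],.388)"
```

```text
t 1.7333 tcp [0.4786 0.3588 0.0356] shift [-2.3 -0.3 26.6] turn [-0.002   0.0001  0.0006] F [ 0.3 -0.3  1. ]
```

Emit:
{"fn": "step_arm", "kwargs": {
  "moves": [
    [[-2,0,26],[0,0,0],85],
    [[-2,0,26],[0,0,0],85],
    [[-2,0,26],[0,0,0],30],
    [[-2,0,26],[0,0,0],30],
    [[-2,0,26],[0,0,0],30],
    [[-2,0,26],[0,0,0],30],
    [[-2,0,26],[0,0,0],30],
    [[-2,0,26],[0,0,0],30]
  ],
  "grip_force": 90
}}

```text
clock: 2.4
tcp_pos: [0.482, 0.3568, 0.012]
orientation: [0.0, 0.558, 0.83, 0.001]
wrist_force: [-1.7, 0.4, 7.9]
finger_gap: 0.0383
grip_force: 93.2
```

Emit:
{"fn": "step_arm", "kwargs": {
  "moves": [
    [[0,0,0],[0,0,0],30],
    [[0,0,0],[0,0,0],30],
    [[0,0,0],[0,0,0],30],
    [[0,0,0],[0,0,0],30]
  ]
}}

```text
clock: 2.73
tcp_pos: [0.482, 0.3568, 0.012]
orientation: [0.0, 0.558, 0.83, 0.001]
wrist_force: [-1.7, 0.5, 6.4]
finger_gap: 0.0382
grip_force: 93.2
```

Emit:
{"fn": "step_arm", "kwargs": {
  "moves": [
    [[0,0,-30],[0,0,0],30],
    [[0,0,-70],[0,0,0],30],
    [[0,0,-110],[0,0,0],30],
    [[0,0,-150],[0,0,0],30],
    [[0,0,-190],[0,0,0],30],
    [[0,0,-230],[0,0,0],30],
    [[0,0,-230],[0,0,0],30],
    [[0,0,-230],[0,0,0],30]
  ]
}}

```text
clock: 3.4
tcp_pos: [0.4824, 0.3568, 0.243]
orientation: [0.001, 0.558, 0.83, 0.003]
wrist_force: [-0.1, -0.2, -5.5]
finger_gap: 0.0385
grip_force: 92.9
```

```bash
python3 -c "
from h import *
togo([.5627,.0451,.250],.246)"
```

```text
t 3.4 tcp [0.4824 0.3568 0.243 ] shift [-318.9  -42.9   -7.5] turn [ 0.0058 -0.0011  0.1399] F [-0.1 -0.2 -5.5]
```

Emit:
{"fn": "step_arm", "kwargs": {
  "moves": [
    [[-40,-5,-10],[0.003,0,0.03],30],
    [[-80,-11,-8],[0.005,0,0.06],30],
    [[-120,-16,-8],[0.006,0,0.09],30],
    [[-160,-21,-8],[0.006,-0.001,0.12],30],
    [[-200,-27,-8],[0.006,-0.001,0.14],30],
    [[-240,-32,-8],[0.006,-0.001,0.14],30],
    [[-280,-38,-8],[0.006,-0.001,0.14],30],
    [[-318,-43,-8],[0.006,-0.001,0.14],30]
  ]
}}

```text
clock: 4.07
tcp_pos: [0.5595, 0.0432, 0.2452]
orientation: [-0.003, 0.615, 0.788, -0.004]
wrist_force: [1.4, 1.0, -4.3]
finger_gap: 0.0383
grip_force: 92.7
```

Emit:
{"fn": "step_arm", "kwargs": {
  "moves": [
    [[0,0,0],[0,0,0],30],
    [[0,0,0],[0,0,0],30],
    [[0,0,0],[0,0,0],30],
    [[0,0,0],[0,0,0],30]
  ]
}}

```text
clock: 4.4
tcp_pos: [0.5599, 0.0462, 0.2465]
orientation: [-0.003, 0.615, 0.789, -0.003]
wrist_force: [0.7, -0.3, -4.5]
finger_gap: 0.0383
grip_force: 92.7
```

```bash
python3 - <<'E'
from h import *
togo([.5627,.0451,.250],.246)
import pickle
D={}
for n in('wrist','scene','top'):
    D[n]=cam(n)
pickle.dump(D,open('d1.pkl','wb'))
p,w=D['wrist'];q,s=D['scene']
a=w;P=proj(q,[.5627,.0451,.2]).astype(int);print(P)
x,y=P;cc=s[y-80:y+80,x-80:x+80]
cc=cv2.resize(cc,(400,400),interpolation=cv2.INTER_CUBIC)
o=np.zeros((480,800,3),np.uint8);o[:,:400]=w[:,180:580];o[:400,400:]=cc;save('w2.png',o)
E
```

```text
t 4.4 tcp [0.5599 0.0462 0.2465] shift [-1.7  2.4 -3.5] turn [-0.0086  0.0001  0.001 ] F [ 0.7 -0.3 -4.5]
[343 231]
```

View pics/w2.png

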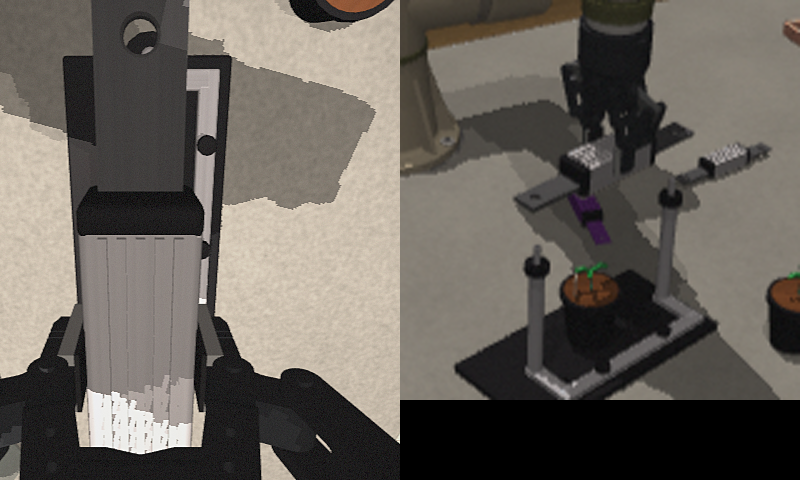

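Wrist view (left half): the near hole is at full-image pixel (321,35), with the collar partly showing through it. Scene crop (right half): the pin tips are at about (318,250) and (371,223), the lamp holes at (317,230) and (378,204), so the lamp is above the pins.

```bash
python3 - <<'E'
from h import *
import pickle
D=pickle.load(open('d1.pkl','rb'));p,w=D['wrist'];q,s=D['scene']
# hole ellipse centre in wrist: tab mask grey vs others around (321,35)
s_=telemetry.get_state();zt=s_['tcp_pos'][2]-.012+.018
H=onz(p,321,35,zt);print('near hole',H,zt)
g=w[10:62,290:352].max(2);print(g[::5,::4])
# TCP axis
qq=s_['orientation'];M=R.from_quat([qq[1],qq[2],qq[3],qq[0]]).as_matrix()
print('tool-frame hole rel',M.T@(H-s_['tcp_pos'])*1000)
for n,a,z in(('pinS',(317.8,250.2),.192),('pinN',(371.4,223),.192),('holeS',(317,229.8),zt),('holeN',(377.8,203.8),zt)):print(n,onz(q,*a,z).round(4))
x=np.array([-np.sin(.246),np.cos(.246)])
for n,P in(('pinN(top)',[.5373,.1466,.192]),('pinS',[.5881,-.0564,.192])):print(n,proj(p,P),proj(q,P))
# crop for near hole
c=cv2.resize(w[0:110,270:400],None,fx=3,fy=3,interpolation=cv2.INTER_CUBIC)
t=D['top'][1][160:260,230:400];t=cv2.resize(t,None,fx=2.4,fy=2.4,interpolation=cv2.INTER_CUBIC)
o=np.zeros((330,800,3),np.uint8);o[:,:390]=c;o[:240,392:800]=t;save('w3.png',o)
E
```

```text
near hole [0.53439212 0.14880058 0.25360391] 0.25360390845278535
[[ 65  64  67  58  63  63  65  63  65  63  63  63  64  57  75  78]
 [ 61  65  64  60  69  49  44  50  52  51  52  67  67  63  74  85]
 [ 66  67  63  63  48  36 118 134 135  78  30  46  67  71  81  77]
 [ 62  66  61  50  29 104 103 118 125 133 126  26  50  76  77  77]
 [ 63  59  62  50 108 105 101 102 130 140 142 140  63  82  74  82]
 [ 63  62  63  39 103 100 110  38  32  39  40  44  59  76  78  76]
 [ 64  67  69  48 107  34  35  42  44  38  39  36  63  77  77  78]
 [ 62  63  65  62  74  36  34  35  41  33  29  37  64  64  59  77]
 [ 60  64  67  65  58  36  32  36  60 134 131  57  66  65  64  67]
 [ 66  65  60  62  63  65  61  60  59  59  66  66  64  65  68  63]
 [ 66  59  61  68  61  64  64  70  67  63  64  68  65  64  67  63]]
tool-frame hole rel [105.47310432  -0.25814014  -6.10676784]
pinS [ 0.6   -0.055  0.192]
pinN [0.5488 0.1459 0.192 ]
holeS [ 0.5949 -0.0558  0.2536]
holeN [0.5514 0.1599 0.2536]
pinN(top) [326.7585371   64.77823894] [369.45506394 221.03849839]
pinS [324.47660215 424.37652153] [315.23503229 247.99996224]
```

View pics/w3.png

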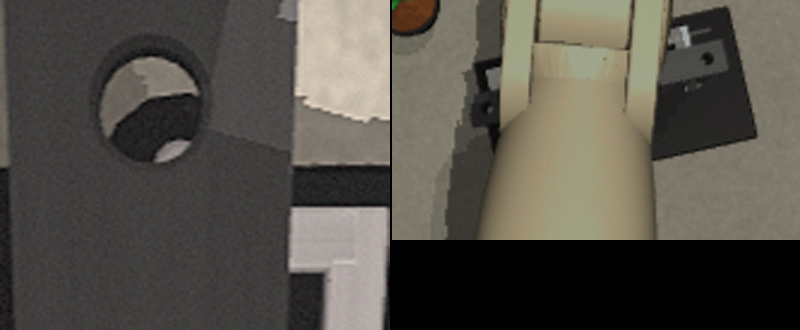

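The near pin shows through the near hole as a bright spot at about (328,51), and the hole is centred at about (320,36). I'll cast both at their heights and take the relative offset.

```bash
python3 - <<'E'
from h import *
import pickle
p,w=pickle.load(open('d1.pkl','rb'))['wrist']
g=w.max(2)
print(g[38:56,302:346:2])
s=telemetry.get_state();q=s['orientation'];M=R.from_quat([q[1],q[2],q[3],q[0]]).as_matrix()
H=onz(p,320.5,35.5,s['tcp_pos'][2]+.006)
for v in((328,52),(328,56)):
  P=onz(p,*v,.192);print(P,M.T@(P-H)*1000)
togo([.5627,.0451,.222],.246)
E
```

```text
[[ 38 110 103 105 107  41  23  40  35  41  35  37  40  38  39  36  38  36
   55  70  74  77]
 [ 48 101 106 102  93  23  36  37  37  36  35  27  39  31  40  31  39  41
   64  67  76  78]
 [ 48  95 107 116  34  32  35  38  42  39  44  38  38  35  39  36  36  41
   63  71  77  81]
 [ 52 103 112  78  32  33  41  39  43  42  37  34  39  40  29  35  35  50
   55  73  76  74]
 [ 54  87 112  60  33  39  36  37  36  32  37  37  33  39  39  34  34  49
   65  77  77  84]
 [ 56  80 110  31  39  33  38  43  35  34  42  35  39  38  41  32  36  46
   55  64  77  78]
 [ 53  70 103  21  35  32  38  35  40  30  38  31  34  36  37  34  27  52
   60  64  58  70]
 [ 62  51  74  29  36  37  34  37  35  31  41  36  33  32  29  33  37  59
   64  64  64  63]
 [ 60  57  46  30  36  36  37  37  46  39  36  38  30  39  67  19  53  53
   62  61  66  65]
 [ 70  51  50  32  35  42  36  38  41  35  33  27  73 136 133 129  49  52
   67  62  61  69]
 [ 63  53  59  38  37  37  37  38  40  38  34  58 134 127 132 116  56  57
   66  63  63  63]
 [ 68  64  55  53  35  33  34  33  37  38  32 112 123 144 151  77  57  60
   65  59  60  66]
 [ 65  66  58  56  36  32  32  38  36  32  60 124 134 147 131  48  57  69
   66  64  65  69]
 [ 64  62  62  59  51  27  32  34  37  35  99 123 150 154  76  57  61  69
   64  61  65  65]
 [ 65  60  62  61  55  46  31  38  31  27  98 140 154  79  52  58  69  73
   67  66  64  64]
 [ 63  64  66  60  56  63  45  30  28  26 123 136  77  49  57  61  62  65
   69  66  63  61]
 [ 64  63  63  69  61  55  60  66  58  51  71  47  57  56  64  66  65  64
   67  61  61  67]
 [ 62  61  63  64  65  62  61  61  60  55  59  58  59  60  66  67  66  67
   64  64  65  64]]
[0.53651696 0.15191251 0.192     ] [ 2.69675503  3.3900659  61.57992714]
[0.53693315 0.1503039  0.192     ] [ 1.03519633  3.39857053 61.58157734]
t 4.55 tcp [0.5605 0.0466 0.2476] shift [-2.   1.9 25.6] turn [-0.0067  0.001   0.0021] F [ 0.1  0.1 -4.5]
```

Emit:
{"fn": "step_arm", "kwargs": {
  "moves": [
    [[2,3,0],[-0.007,0,0.002],30],
    [[2,3,15],[-0.007,0,0.002],30],
    [[2,3,30],[-0.007,0,0.002],30],
    [[2,3,42],[-0.007,0,0.002],30],
    [[2,3,46],[-0.007,0,0.002],30],
    [[2,3,46],[-0.007,0,0.002],30],
    [[2,3,46],[-0.007,0,0.002],30]
  ]
}}

```text
clock: 5.13
tcp_pos: [0.5633, 0.0483, 0.2024]
orientation: [0.001, 0.616, 0.788, 0.0]
wrist_force: [0.0, 0.8, -4.5]
finger_gap: 0.0386
grip_force: 92.7
```

```bash
python3 - <<'E'
from h import *
togo([.5627,.0451,.222],.246)
import pickle
D={n:cam(n) for n in('wrist','scene')}
pickle.dump(D,open('d2.pkl','wb'))
p,w=D['wrist'];q,s=D['scene']
c=cv2.resize(w[0:110,260:390],None,fx=3,fy=3,interpolation=cv2.INTER_CUBIC)
cc=cv2.resize(s[190:290,290:410],None,fx=3.3,fy=3.3,interpolation=cv2.INTER_CUBIC)
o=np.zeros((330,800,3),np.uint8);o[:,:390]=c;o[:,392:788]=cc;save('w4.png',o)
E
```

```text
t 5.1333 tcp [0.5633 0.0483 0.2024] shift [ -3.   -1.3 -19.6] turn [ 0.0015  0.0014 -0.0013] F [ 0.   0.8 -4.5]
```

View pics/w4.png

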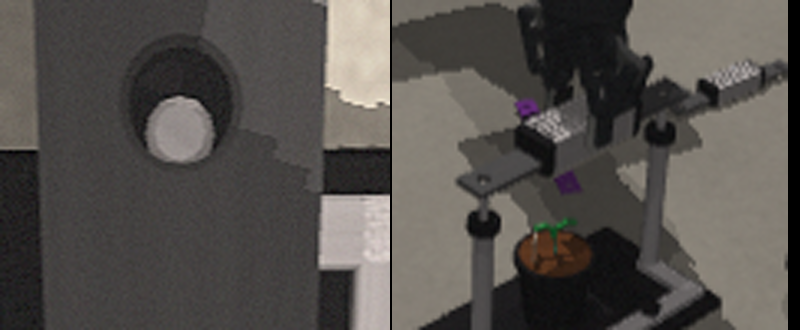

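Now the pin tip shows clearly in the near hole: hole centre at about crop (180,98), full image (320,33), and pin tip at crop (180,130), full image (320,43.3). The scene half shows both tabs just above their pins.

```bash
python3 - <<'E'
from h import *
import pickle
D=pickle.load(open('d2.pkl','rb'));p,w=D['wrist']
g=w.max(2)[0:110,260:390]
m=((w[:,:,0]>110)).astype(np.uint8);m2=np.zeros_like(m);m2[25:60,300:345]=m[25:60,300:345]
cs=max(cv2.findContours(m2,0,2)[0],key=cv2.contourArea);print('pin',cv2.minEnclosingCircle(cs),cv2.boundingRect(cs))
print(w.max(2)[6:60:2,320],w.max(2)[20:60:5,296:346:2])
s=telemetry.get_state();q=s['orientation'];M=R.from_quat([q[1],q[2],q[3],q[0]]).as_matrix()
H=onz(p,320.2,32.7,.2084);P=onz(p,320,43.3,.192);print(M.T@(P-H)*1000, M.T@(H-s['tcp_pos'])*1000)
# expected image sizes of hole
ax=M[:,0]*.0055
print([proj(p,H+k*ax) for k in(-1,1)],[proj(p,H-[0,0,.006]+k*ax) for k in(-1,1)])
E
```

```text
pin ((319.7483215332031, 43.26510238647461), 11.310221672058105) (309, 32, 22, 22)
[ 65  67  71  48  53  41  40  35  40  45  44  42  42 149 156 148 151 150
 145 147 150 150 151 158  85  66  68] [[ 64  68  70  68  52  49  52  35  34  34  43  43  35  36  44  39  34  37
   61  60  67  88  77  77  76]
 [ 63  67  67  44  44  37  42  51  46  49  42  41  44  41  42  41  39  42
   41  30  60  55  81  83  83]
 [ 73  69  57  58  36  35  45  38  41  39  48  46  42  39  42  39  38  35
   39  41  41  66  70  80  81]
 [ 68  76  56  54  35  43  37  38  80 131 133 147 149 153 159 144  28  37
   39  36  34  60  63  81  84]
 [ 67  67  62  57  38  40  20 114 141 145 148 146 150 145 152 155 129  98
   36  32  36  67  79  78  83]
 [ 67  69  68  58  57  33  61 122 149 149 151 145 147 145 149 150 127 115
   37  48  57  65  68  64  65]
 [ 67  67  71  68  66  62  58 109 116 150 155 155 151 153 153 117 120  59
   62  62  70  68  69  68  67]
 [ 65  68  67  65  68  68  72  67  58  61  60  59  53  56  61  60  65  69
   71  71  71  71  66  65  71]]
[-0.73125877 -0.08399105 16.40122151] [106.90430396  -0.50096484  -5.52265054]
[array([320.19944405,  52.14600551]), array([320.20057251,  12.67487229])] [array([320.16075417,  54.47897204]), array([320.16073147,  16.84829625])]
```

Emit:
{"fn": "step_arm", "kwargs": {
  "moves": [
    [[-0.7,0,4],[0,0,0],30],
    [[-0.7,0,8],[0,0,0],30],
    [[-0.7,0,9],[0,0,0],30],
    [[-0.7,0,10],[0,0,0],30],
    [[-0.7,0,11],[0,0,0],30],
    [[-0.7,0,11.5],[0,0,0],30],
    [[-0.7,0,11.5],[0,0,0],30]
  ]
}}

```text
clock: 5.82
tcp_pos: [0.5633, 0.0472, 0.1904]
orientation: [0.001, 0.616, 0.788, -0.0]
wrist_force: [-0.3, -0.0, -4.8]
finger_gap: 0.0384
grip_force: 92.7
```

Emit:
{"fn": "step_arm", "kwargs": {
  "moves": [
    [[0,0,0.7],[0,0,0],30],
    [[0,0,1.4],[0,0,0],30],
    [[0,0,2],[0,0,0],30],
    [[0,0,2.5],[0,0,0],30],
    [[0,0,2.5],[0,0,0],30]
  ]
}}

```text
clock: 6.23
tcp_pos: [0.5633, 0.0472, 0.1878]
orientation: [0.001, 0.616, 0.788, -0.0]
wrist_force: [0.8, -0.3, -4.2]
finger_gap: 0.0384
grip_force: 92.7
```

Emit:
{"fn": "step_arm", "kwargs": {
  "moves": [
    [[0,0,1],[0,0,0],30],
    [[0,0,2],[0,0,0],30],
    [[0,0,3],[0,0,0],30],
    [[0,0,4],[0,0,0],30],
    [[0,0,5],[0,0,0],30],
    [[0,0,5],[0,0,0],30]
  ]
}}

```text
clock: 6.73
tcp_pos: [0.5633, 0.0472, 0.1827]
orientation: [0.001, 0.616, 0.788, -0.0]
wrist_force: [0.4, 0.6, -5.2]
finger_gap: 0.0388
grip_force: 92.7
```

Emit:
{"fn": "step_arm", "kwargs": {
  "moves": [
    [[0,0,1.5],[0,0,0],30],
    [[0,0,3],[0,0,0],30],
    [[0,0,4.5],[0,0,0],30],
    [[0,0,6],[0,0,0],30],
    [[0,0,7.5],[0,0,0],30],
    [[0,0,8.5],[0,0,0],30],
    [[0,0,9.5],[0,0,0],30],
    [[0,0,9.5],[0,0,0],30]
  ]
}}

```text
clock: 7.4
tcp_pos: [0.5633, 0.0471, 0.1732]
orientation: [0.001, 0.616, 0.788, -0.0]
wrist_force: [-0.6, -0.3, -5.1]
finger_gap: 0.0385
grip_force: 92.7
```

Emit:
{"fn": "step_arm", "kwargs": {
  "moves": [
    [[0,0,0.6],[0,0,0],30],
    [[0,0,1.2],[0,0,0],30],
    [[0,0,1.8],[0,0,0],30],
    [[0,0,2.2],[0,0,0],30],
    [[0,0,2.2],[0,0,0],30]
  ]
}}

```text
clock: 7.82
tcp_pos: [0.5634, 0.0471, 0.1712]
orientation: [0.001, 0.616, 0.788, -0.0]
wrist_force: [0.4, -0.3, -4.9]
finger_gap: 0.0383
grip_force: 92.7
```

Emit:
{"fn": "step_arm", "kwargs": {
  "moves": [
    [[0,0,0.4],[0,0,0],30],
    [[0,0,0.8],[0,0,0],30],
    [[0,0,1.2],[0,0,0],30],
    [[0,0,1.2],[0,0,0],30]
  ]
}}

```text
clock: 8.15
tcp_pos: [0.5635, 0.0471, 0.1701]
orientation: [0.001, 0.616, 0.788, 0.0]
wrist_force: [-0.3, -0.5, -4.3]
finger_gap: 0.0387
grip_force: 92.9
```

Emit:
{"fn": "step_arm", "kwargs": {
  "moves": [
    [[0,0,0.4],[0,0,0],30],
    [[0,0,0.8],[0,0,0],30],
    [[0,0,0.8],[0,0,0],30]
  ]
}}

```text
clock: 8.4
tcp_pos: [0.5635, 0.0471, 0.17]
orientation: [0.001, 0.616, 0.788, 0.0]
wrist_force: [-2.4, -0.2, 2.1]
finger_gap: 0.0387
grip_force: 93.4
```

Contact is at z = 0.170 m, exactly collar height, with a push of about 6.5 N. I'll hold, then release.

Emit:
{"fn": "step_arm", "kwargs": {
  "moves": [
    [[0,0,0],[0,0,0],30],
    [[0,0,0],[0,0,0],30],
    [[0,0,0],[0,0,0],30],
    [[0,0,0],[0,0,0],45],
    [[0,0,0],[0,0,0],60],
    [[0,0,0],[0,0,0],80],
    [[0,0,0],[0,0,0],85],
    [[0,0,0],[0,0,0],85]
  ],
  "grip_force": 20
}}

```text
clock: 9.07
tcp_pos: [0.5636, 0.0471, 0.1691]
orientation: [0.001, 0.616, 0.788, 0.0]
wrist_force: [0.4, 0.5, 0.0]
finger_gap: 0.0849
grip_force: 0.0
```

Emit:
{"fn": "step_arm", "kwargs": {
  "moves": [
    [[0,0,0],[0,0,0],85],
    [[0,0,-10],[0,0,0],85],
    [[0,0,-30],[0,0,0],85],
    [[0,0,-60],[0,0,0],85],
    [[0,0,-90],[0,0,0],85],
    [[0,0,-120],[0,0,0],85],
    [[0,0,-120],[0,0,0],85],
    [[0,0,-120],[0,0,0],85]
  ]
}}

```text
clock: 9.73
tcp_pos: [0.5646, 0.0472, 0.2922]
orientation: [0.003, 0.616, 0.788, 0.002]
wrist_force: [0.2, 0.6, -0.2]
finger_gap: 0.0849
grip_force: 0.0
```

```bash
python3 - <<'E'
from h import *
p,w=cam('wrist');q,s=cam('scene')
cc=cv2.resize(s[190:300,290:410],None,fx=3.3,fy=3.3,interpolation=cv2.INTER_CUBIC)
o=np.zeros((480,800,3),np.uint8);o[:,:400]=w[:,120:520];o[:cc.shape[0],402:402+cc.shape[1]]=cc;save('w5.png',o)
E
```

```text
(no output)
```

View pics/w5.png

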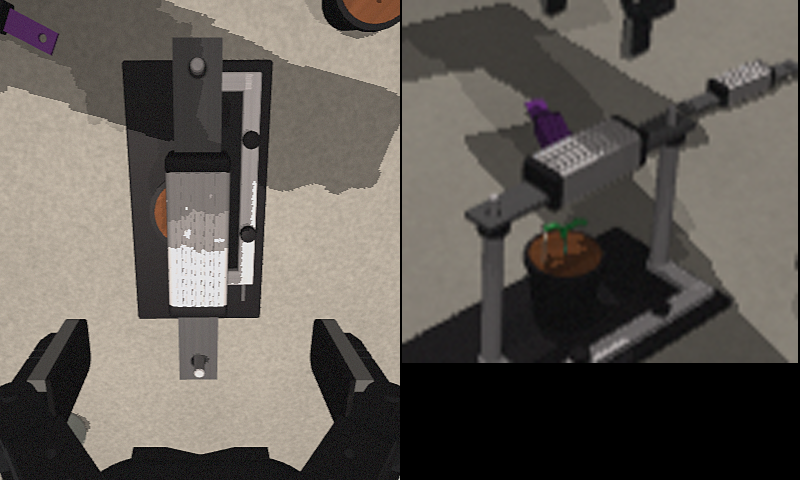

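Both pins stand through their holes, at full-image pixels (317,67) and (319,370). The lamp lies level on the collars, the pot is untouched and the gripper is clear. I'm handing it in.

```bash
python3 -c "
from workcell import env
print(env.hand_in())"
```

```text
the job is handed in; nothing more can be done
None
```

The lamp is hung on both pins with its tabs down on the collars, released and handed in at about 10 s on the clock; the wrist force stayed low, about 6–7 N of push at touchdown, and the hand-in call returned no verdict.

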